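# Peel the top tray off an oily stack and show its underside in the mirror

## Robot

A 6-joint arm with a two-finger parallel gripper is mounted at the origin on the work surface. World frame = base frame: x ahead of the robot, y to its left, z up, the work surface at z = 0. Lengths are in mm, angles in rad, forces in N, time in s.
With the tool pointing down it reaches from about 400 to 825 mm from the base axis. Payload 7 kg.
Tool frame: the origin (TCP) lies at the very end of the fingers, on their centre line; the grasp point (between the pads) lies 19 mm behind it; z points along the fingers, y is the line along which they close (so a half turn about z gives the same grasp; the last joint's range is limited). The gripper opens to 88 mm and grips with 3 to 60 N. Pads are 19 mm wide; open, the fingers measure 130 mm over their backs; the gripper's body (78 mm by 193 mm) begins 47 mm behind the grasp point.
Start: joints at [1.464, 0.359, 0.012, 0, -1.224, -0.288], TCP at [259.627, 623.048, 226.561] pointing down, gripper open.
Joint ranges: [-3.07, 3.07], [-1.43, 2.12], [-1.02, 1.25], [-3.03, 1.67], [-3.05, -0], [-3.03, 3.03]. Speed limits (rad/s): [2.39, 2.39, 3.01, 3.14, 3.14, 3.14].

## Interface

Orientations are given as a unit quaternion [x, y, z, w].
In Python, from plant import bot gives the robot as it stands. Calls block until the motion is done:
- bot.move_ptp(position, orientation): joint-space move of the TCP to a pose.
- bot.line_to(position, velocity=150, ori=None): straight line of the TCP; ori=None keeps the orientation; velocity is the mean speed in mm/s.
- bot.move_joints(angles): joint-space move.
- bot.move_gripper(opening, force=None): finger opening in mm; force is the grip in N (None keeps the last); returns when the fingers have stopped.
- bot.pause(seconds).
- bot.solve_ik(position, orientation): joint angles nearest the present ones, or None.
- bot.read_state(): the state.
- bot.camera(name): name is "side" or "top" or "wrist"; returns the picture (420x560x3 uint8, red, green, blue); there is no depth.
- bot.get_calibration(name): a dict with "fx", "fy", "cx", "cy" (pixels), "view" (4x4, takes a point from world to camera coordinates); the wrist camera has in their place "T_tool_cam" (4x4, takes a point from camera to tool coordinates, whose origin is the TCP and whose axes are the flange's). Camera axes: x right, y up, looking along -z (the intrinsics and any distortion apply to the point x, -y, -z); pixel columns grow to the right and rows downward; lengths in mm; the calibration is good to about 2 mm. A picture is of the moment at which its call begins: read the wrist's pose just before it. get_calibration takes no time and is no camera call.
A pose or a line that the arm cannot do raises bot.Unreachable and nothing moves.
- bot.close_job(): hands the job in; it is judged then, once.
The state is a dict: "t": time; "joint_pos": joint angles; "qvel": joint speeds; "tau": joint torques, N m; "tcp_pos": TCP position; "eef_rot": TCP orientation; "contact_force": force on the tool from outside, world axes, zero at the start; "moment": the same for the moment, N m; "width": finger opening in mm; "finger_force": force on a finger pad.
Only numpy, scipy, OpenCV 4.12 (cv2) and the standard library are available. Lean on these libraries where they do the work, as an engineer would, in place of code of your own. Each camera call takes 0.05 s, during which the arm holds its last target. There are 200 camera calls.

## Task

Four small formed steel trays are nested on a wooden board and cling tightly to one another. Take the top tray by its upright corner tab, peel it off corner first (raise the tab's corner while the opposite corner still sits in the nest) so that the rest of the stack stays standing where it is, and then hold the tray up, level and centred, about a hand's breadth above the mirror on the bench so its underside can be inspected. Do not knock over or push away the can standing in the middle; finish while still holding the tray there in the gripper, clear of the mirror, the stack and the can.

Things in the scene. Friction and masses are not known exactly. Their poses are not given: they have to be found in the camera images.
- tab_grip (a point): Grip point on the top tray's pull tab, an upright steel plate outside one corner: 8 mm thick along the line from the tray's centre, 24 mm wide across it, top 12 mm above this point, tray rim 22 mm below it. Axes as tray_mid. Gripped across the 8 mm, one finger stands over the tray. Lower trays have stub tabs at the other three corners, 28 mm or more lower: the one tall tab is the top tray's.
- tray_mid (a point): Centre of the top tray (loose, 0.2 kg, plain steel), half-way up: 14 mm from underside and rim. A 132 mm square with cut corners, 28 mm deep, sloping walls, flat flange. x points from the centre to the tab's corner (the sides run at 45 degrees to x and y), z up out of the tray. tab_grip is at (96, 0, 36) mm in this frame.
- far_corner (a point): Far corner of the top tray's rim, opposite the tab: (-82, 0, 12.5) mm in the frame of tray_mid. Axes as those of tray_mid.
- nest_far (a point): Point fixed to the rest of the stack, where far_corner lies while the tray is nested; axes as the nested tray's. Four spring leaves on the tray below, by the -x, +y and -y corners, grip the rim's edge by friction, about 4 N each, until it has risen 8 mm there. Pulled up at the tab the tray peels at about 6 N; lifted level it takes about 12 N, close to the weight of the whole stack.
- tray: The top tray again: origin at the centre of its underside, 14 mm below tray_mid, axes the same.
- stack: The rest of the stack: a loose 165 mm square wooden board 20 mm thick with three trays that stay together on it, 1.1 kg in all. Origin at the centre of the board's underside, on the bench; z up, x as the nested tray's. The top tray's underside lies 38 mm and its rim 66 mm above the origin.
- mirror_mid (a point): Centre of the top face of the flat inspection mirror, 150 mm square and 7 mm thick, black edge, fixed on the bench. It lies on one side of the bench and the stack on the other.
- mirror: The same mirror as a body, origin at the centre of its underside.
- can: A closed grey can, 54 mm across and 95 mm high, standing loose on the bench between the stack and the mirror. Origin at the centre of its underside; z up.
Mind the look-alikes: they are no part of the job. Leave any turquoise look-alike of the stack alone.

How it is judged:
By the outcome, as a careful person would: the job done as asked, in the order asked, and still so for the second after the job is handed in, while the arm keeps its last pose, push and grip.
It also fails if it takes over 43 s, if anything falls off the work surface, if the arm or the gripper's body presses on something with over 40 N, if the wrist force passes 120 N, or if a joint passes its speed limit or range.

## Working session

There is one attempt and no reset: what is moved stays moved. The work goes in short steps, each a Python script; the robot and the scene stay as the last script left them, time stands still between calls to the robot, and variables do not carry over. Pictures are saved under pics/ and viewed, at most 10 in all, crops included, and the job is handed in when it is done.

```bash
ls; mkdir -p pics; python3 - <<'E'
from plant import bot
import cv2,numpy as np
a=bot.camera("top");b=bot.camera("side")
np.save('top.npy',a);np.save('side.npy',b)
cv2.imwrite('pics/top.png',a[:,:,::-1]);cv2.imwrite('pics/side.png',b[:,:,::-1])
for n in("top","side","wrist"):print(bot.get_calibration(n))
s=bot.read_state();print(s)
E
```

```text
pics
{'fx': 502.9728034255655, 'fy': 502.9728034255655, 'cx': 282.45119038375, 'cy': 210.6106575494398, 'view': array([[ 1.88178452e-02, -9.99802933e-01, -6.32325288e-03,
        -1.39647523e+02],
       [ 9.84885745e-01,  1.74472157e-02,  1.72324297e-01,
        -4.93270295e+02],
       [-1.72180014e-01, -9.47045357e-03,  9.85019976e-01,
        -1.44480068e+03],
       [ 0.00000000e+00,  0.00000000e+00,  0.00000000e+00,
         1.00000000e+00]])}
{'fx': 466.93493368175103, 'fy': 466.93493368175103, 'cx': 272.88835469730464, 'cy': 215.828820873386, 'view': array([[ 9.99038365e-01, -4.27061261e-02, -9.92634085e-03,
        -4.94937573e+02],
       [ 3.94622336e-02,  7.77173466e-01,  6.28047878e-01,
         2.38146562e+01],
       [-1.91070031e-02, -6.27835640e-01,  7.78111387e-01,
        -1.25827727e+03],
       [ 0.00000000e+00,  0.00000000e+00,  0.00000000e+00,
         1.00000000e+00]])}
{'fx': 315.96769503569266, 'fy': 315.96769503569266, 'cx': 283.3949986974876, 'cy': 212.56858398678835, 'T_tool_cam': array([[-1.71937133e-04,  9.58158460e-01,  2.86238251e-01,
         7.69910
[... 257 characters left out ...]
0e+00]])}
{'t': 0.1, 'joint_pos': array([ 1.46409582e+00,  3.59376931e-01,  1.11604734e-02, -3.12388231e-04,
       -1.22407806e+00, -2.88141065e-01]), 'qvel': array([ 0.00052445, -0.00151673,  0.00275053,  0.00157965, -0.001431  ,
       -0.00064193]), 'tau': array([-2.48065655e-03, -5.84165955e+01,  2.93752116e+01,  7.01548308e+00,
        1.02076528e-02, -4.11791859e-05]), 'tcp_pos': array([259.47821509, 622.67379123, 225.68013549]), 'eef_rot': array([ 9.80565009e-01, -1.96192969e-01, -7.83909916e-05,  7.59317416e-04]), 'contact_force': array([ 0.20752571, -0.45573016,  0.78595536]), 'moment': array([-0.00794908,  0.01500866, -0.0269822 ]), 'finger_force': 0.0, 'width': 87.86325584869252}
```

View pics/top.png

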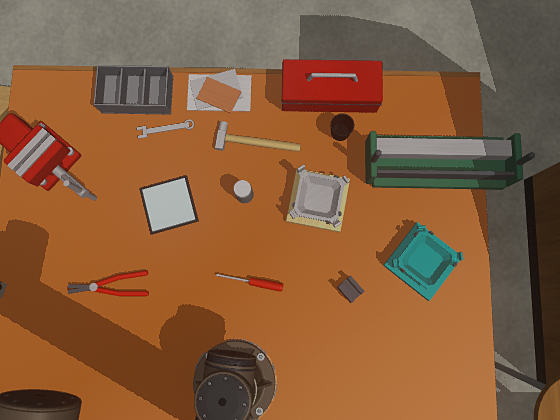

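View pics/side.png

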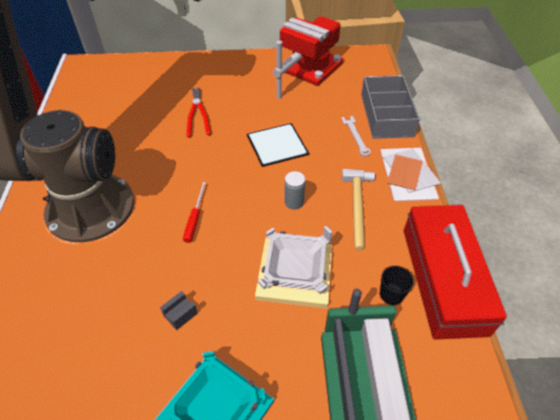

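The top view shows the grey stack on its pale board at about (320,197), the mirror at (169,204) and the can at (243,190). The turquoise look-alike is at (425,262). In the side view the stack is at (296,262), and the tall tab could be its upper-right corner at (327,236). I'll enlarge both views.

```bash
cat > h.py <<'E'
import numpy as np,cv2
from plant import bot
CAL={n:bot.get_calibration(n) for n in("top","side","wrist")}
def view(n,st=None):
    if n!="wrist": return CAL[n]["view"]
    from scipy.spatial.transform import Rotation as R
    T=np.eye(4);T[:3,:3]=R.from_quat(st["eef_rot"]).as_matrix();T[:3,3]=st["tcp_pos"]
    return np.linalg.inv(T@CAL[n]["T_tool_cam"])
def ray(n,px,st=None):
    c=CAL[n];V=view(n,st);d=np.array([(px[0]-c["cx"])/c["fx"],-(px[1]-c["cy"])/c["fy"],-1])
    d=V[:3,:3].T@d;return -V[:3,:3].T@V[:3,3],d/np.linalg.norm(d)
def plane(n,px,z,st=None):
    o,d=ray(n,px,st);return o+d*(z-o[2])/d[2]
def proj(n,p,st=None):
    c=CAL[n];V=view(n,st);q=V[:3,:3]@np.asarray(p,float)+V[:3,3]
    return np.array([c["cx"]+c["fx"]*q[0]/-q[2],c["cy"]-c["fy"]*q[1]/-q[2]])
def tri(a,pa,b,pb):
    o1,d1=ray(a,pa);o2,d2=ray(b,pb)
    s=np.linalg.lstsq(np.c_[d1,-d2],o2-o1,rcond=None)[0]
    return (o1+d1*s[0]+o2+d2*s[1])/2,np.linalg.norm(o1+d1*s[0]-o2-d2*s[1])
E
python3 - <<'E'
from h import *
a=np.load('top.npy');b=np.load('side.npy')
A=cv2.resize(a[157:242,275:360],(400,400),interpolation=2);B=cv2.resize(b[222:312,251:341],(400,400),interpolation=2)
cv2.imwrite('pics/crop.png',np.hstack([A,B])[:,:,::-1])
# mirror: bright quad; 
for n,im,roi in(("top",a,(135,165,205,240)),("side",b,(240,115,315,170))):
    x0,y0,x1,y1=roi;s=im[y0:y1,x0:x1].astype(int)
    m=(s[:,:,2]>110).astype(np.uint8)
    cs=max(cv2.findContours(m,0,2)[0],key=cv2.contourArea)
    r=cv2.minAreaRect(cs);q=cv2.approxPolyDP(cs,5,True)[:,0]+[x0,y0]
    P=np.array([plane(n,p,7)[:2] for p in q]);print(n,'mirror',P.round(),P.mean(0),[np.linalg.norm(P[i]-P[i-1]).round() for i in range(len(P))])
print('can', tri("top",(243,186),"side",(295,178)))
# stack bits board
hsv=cv2.cvtColor(a,cv2.COLOR_RGB2HSV)[150:245,270:365]
print(hsv[70,25],hsv[45,50])
E
```

```text
top mirror [[598. 174.]
 [561. 300.]
 [436. 262.]
 [471. 137.]] [516.64201317 217.98374567] [np.float64(132.0), np.float64(132.0), np.float64(132.0), np.float64(130.0)]
side mirror [[562. 303.]
 [434. 263.]
 [473. 136.]
 [600. 175.]] [517.17281545 219.27837865] [np.float64(134.0), np.float64(134.0), np.float64(133.0), np.float64(134.0)]
can (array([553.209669  , -17.1654464 , 101.47575428]), np.float64(3.4066928727740513))
[ 22  94 185] [  6  16 160]
```

View pics/crop.png

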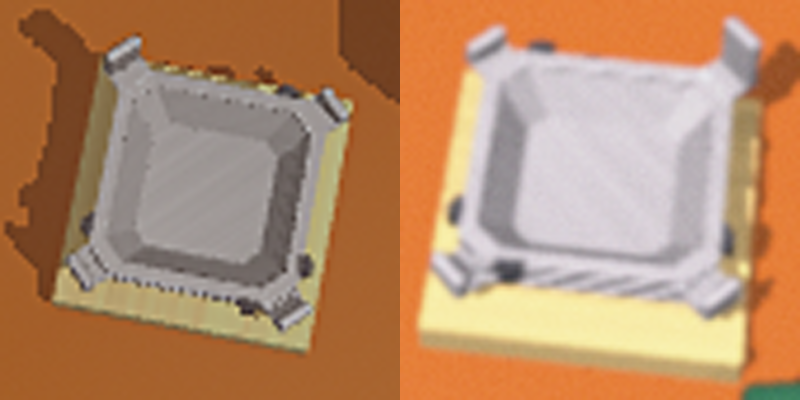

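Tall-tab candidates, by corner in the top view:
- (301,167), upper left
- (346,179), upper right
- (336,223), lower right
- (293,214), lower left

The tall one is the upper-left corner. In the side view the same corner, (327,232), stands well above the rim while the others are low stubs, and it throws the long shadow. The far corner is the lower right, with two leaves beside it. The stack is the grey one on the pale board. Next I'll compute the points.

```bash
python3 - <<'E'
from h import *
a=np.load('top.npy');b=np.load('side.npy')
t=lambda x,y:(275+x*.2125-.4,157+y*.2125-.4)
s=lambda x,y:(251+(x-400)*.225-.4,222+y*.225-.4)
print('tab top tri',tri("top",t(123,48),"side",s(742,27)))
print('tab top z100',plane("top",t(123,48),100),plane("side",s(742,27),100))
# board corners z=20
for n,im,x0,y0,x1,y1 in(("top",a,275,157,360,242),("side",b,251,222,341,312)):
    h=cv2.cvtColor(im,cv2.COLOR_RGB2HSV)[y0:y1,x0:x1].astype(int)
    grey=(h[:,:,1]<45)&(h[:,:,2]>90)
    board=(h[:,:,0]>17)&(h[:,:,0]<35)&(h[:,:,1]>50)&(h[:,:,2]>100)
    m=(grey|board).astype(np.uint8)
    m=cv2.morphologyEx(m,2,np.ones((3,3)))
    c=max(cv2.findContours(m,0,2)[0],key=cv2.contourArea)
    print(n,cv2.boundingRect(c),cv2.contourArea(c))
B=[t(100,52),t(350,97),t(308,352),t(54,302)]
P=np.array([plane("top",p,20)[:2] for p in B]);print(P.round(),P.mean(0))
P=np.array([plane("side",p,20)[:2] for p in (s(420,328),s(742,365),s(762,98))]);print(P.round(),(P[0]+P[2])/2)
F=[t(152,135),t(280,150),t(255,262),t(137,245)]
P=np.array([plane("top",p,39)[:2] for p in F]);print('floor',P.mean(0))
F=[s(527,118),s(690,118),s(683,250),s(522,240)]
P=np.array([plane("side",p,39)[:2] for p in F]);print('floor',P.mean(0))
print(plane("top",(243,183.5),95),plane("side",(295,178),95))
E
```

```text
tab top tri (array([ 614.20973848, -181.3147787 ,  104.2071238 ]), np.float64(0.9650110213245972))
tab top z100 [ 614.83545174 -181.47868092  100.        ] [ 615.40831385 -177.97424022  100.        ]
top (12, 9, 62, 66) 2798.5
side (4, 5, 77, 80) 4628.5
[[ 633. -169.]
 [ 606. -330.]
 [ 440. -303.]
 [ 469. -142.]] [ 537.04070406 -235.98485486]
[[ 442. -302.]
 [ 604. -331.]
 [ 634. -167.]] [ 538.26083119 -234.59706406]
floor [ 534.40879634 -236.74068004]
floor [ 542.16481465 -229.25781483]
[563.75630998 -16.05641945  95.        ] [552.15217895 -11.65175331  95.        ]
```

```bash
cat >> h.py <<'E'
from scipy.spatial.transform import Rotation as Ro
def tool_rot(psi,flip,tilt=0):
    """tool down, y along tray x (yaw psi, deg), tilt deg = tab corner up"""
    y=np.array([np.cos(np.radians(psi)),np.sin(np.radians(psi)),0])*flip;z=np.array([0,0,-1.])
    R=np.c_[np.cross(y,z),y,z]
    ty=np.array([-np.sin(np.radians(psi)),np.cos(np.radians(psi)),0])
    return Ro.from_rotvec(-np.radians(tilt)*ty)*Ro.from_matrix(R)
def u(psi): return np.array([np.cos(np.radians(psi)),np.sin(np.radians(psi)),0])
E
python3 - <<'E'
from h import *
tab=np.array([614.5,-179.7,88]);psi=35.6
for f in(1,-1):
    for nm,p,tl in(("hover",tab+[0,0,90],0),("grip",tab-[0,0,19],0),("tilt",tab+[0,0,40],20)):
        q=bot.solve_ik(p,tool_rot(psi,f,tl).as_quat());print(f,nm,None if q is None else q.round(2))
    for ph in range(-180,180,30):
        q=bot.solve_ik(np.array([517,218.5,130])+96*u(ph),tool_rot(ph,f).as_quat())
        print(f,ph,None if q is None else q.round(2))
E
```

```text
1 hover [ 0.02  0.34 -0.14  0.   -1.1  -2.54]
1 grip [ 0.02  0.44 -0.26  0.   -0.88 -2.54]
1 tilt [-0.14  0.29 -0.24 -0.33 -0.8  -2.17]
1 -180 [ 0.9   0.12 -0.55  0.   -0.9  -0.9 ]
1 -150 [ 0.8   0.1  -0.57  0.   -0.9  -0.27]
1 -120 [ 0.68  0.14 -0.53  0.   -0.9   0.36]
1 -90 [ 0.6   0.21 -0.44  0.   -0.92  0.97]
1 -60 [ 0.57  0.29 -0.33  0.   -0.95  1.52]
1 -30 [ 0.59  0.35 -0.23  0.   -0.99  2.03]
1 0 [ 0.64  0.39 -0.17  0.   -1.01  2.5 ]
1 30 [ 0.71  0.4  -0.16  0.   -1.01  2.95]
1 60 [ 0.79  0.38 -0.19  0.   -1.   -2.89]
1 90 [ 0.87  0.32 -0.28  0.   -0.97 -2.44]
1 120 [ 0.92  0.25 -0.38  0.   -0.94 -1.97]
1 150 [ 0.94  0.17 -0.48  0.   -0.91 -1.46]
-1 hover [ 0.02  0.34 -0.14  0.   -1.1   0.6 ]
-1 grip [ 0.02  0.44 -0.26  0.   -0.88  0.6 ]
-1 tilt [-0.14  0.29 -0.24 -0.33 -0.8   0.97]
-1 -180 [ 0.9   0.12 -0.55  0.   -0.9   2.25]
-1 -150 [ 0.8   0.1  -0.57  0.   -0.9   2.87]
-1 -120 [ 0.68  0.14 -0.53  0.   -0.9  -2.78]
-1 -90 [ 0.6   0.21 -0.44  0.   -0.92 -2.17]
-1 -60 [ 0.57  0.29 -0.33  0.   -0.95 -1.62]
-1 -30 [ 0.59  0.35 -0.23  0.   -0.99 -1.11]
-1 0 [ 0.64  0.39 -0.17  0.   -1.01 -0.64]
-1 30 [ 0.71  0.4  -0.16  0.   -1.01 -0.19]
-1 60 [ 0.79  0.38 -0.19  0.   -1.    0.25]
-1 90 [ 0.87  0.32 -0.28  0.   -0.97  0.7 ]
-1 120 [ 0.92  0.25 -0.38  0.   -0.94  1.17]
-1 150 [ 0.94  0.17 -0.48  0.   -0.91  1.68]
```

```bash
python3 - <<'E'
from h import *
import pickle
bot.move_ptp([614.5,-179.7,180],tool_rot(35.6,-1).as_quat())
st=bot.read_state();im=bot.camera("wrist");pickle.dump((st,im),open('w1.pkl','wb'))
cv2.imwrite('pics/w1.png',im[:,:,::-1])
print(st['t'],st['tcp_pos'],st['contact_force'])
c=np.array([537.5,-235.3,0])
for nm,p in(("tabtop",[614.5,-179.7,100]),("far",c+[0,0,65]-82*u(35.6)),("mid floor",c+[0,0,39])):print(nm,proj("wrist",p,st).round(1))
E
```

```text
3.1833 [ 614.79679313 -178.96316107  180.02122881] [-1.13863199  0.65021943  0.07533476]
tabtop [283.7 219. ]
far [480.6 206.9]
mid floor [380.8 199.6]
```

View pics/w1.png

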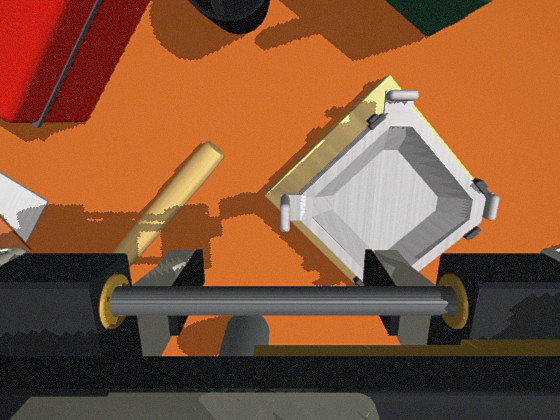

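The wrist view shows the tall tab at about (285,212), the tray floor centre near (383,196) and the far corner near (485,205), close to prediction. I'll measure the tab more finely in a crop.

```bash
python3 - <<'E'
from h import *
import pickle
st,im=pickle.load(open('w1.pkl','rb'))
cv2.imwrite('pics/w1c.png',cv2.resize(im[175:250,260:360],(800,600),interpolation=cv2.INTER_NEAREST)[:,:,::-1])
c=np.array([614.5,-179.7,100]);x=u(35.6);y=np.array([-x[1],x[0],0])
for z in(100,66):
  print(z,[proj("wrist",c*[1,1,0]+[0,0,z]+a*x+b*y,st).round(1) for a,b in((-4,-12),(-4,12),(4,12),(4,-12))])
E
```

```text
100 [array([288.6, 204.8]), array([288.5, 233.6]), array([278.5, 233.6]), array([278.4, 204.8])]
66 [array([288. , 194.7]), array([287.9, 220.5]), array([279. , 220.5]), array([279. , 194.7])]
```

View pics/w1c.png

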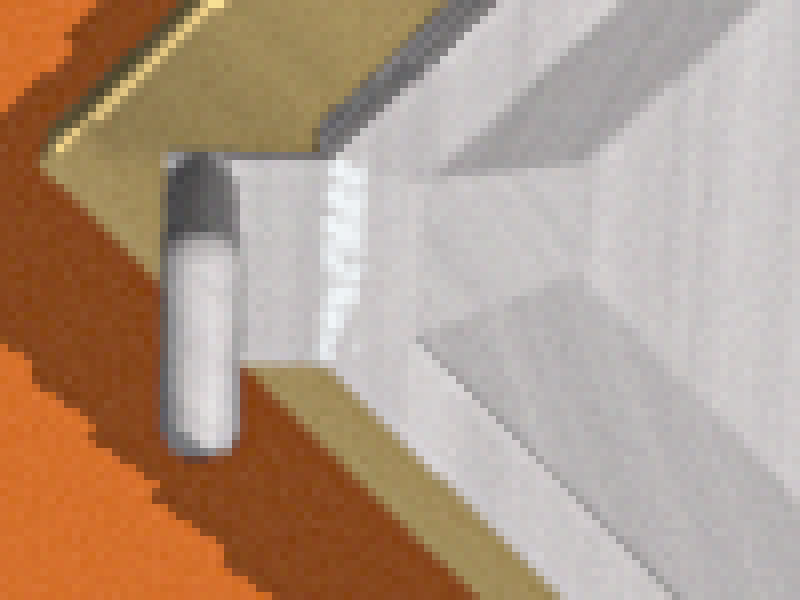

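```bash
python3 - <<'E'
from h import *
bot.move_gripper(44)
bot.line_to([613.8,-181.0,71],velocity=100)
p=lambda n:(lambda s:print(n,s['t'].__round__(2),s['tcp_pos'].round(1),s['contact_force'].round(1),s['moment'].round(2),round(s['width'],1),round(s['finger_force'],1)))(bot.read_state())
p('down')
bot.move_gripper(0,force=10);bot.pause(.2);p('closed10')
E
```

```text
down 5.38 [ 614.3 -181.    71.7] [0.5 0.1 0.1] [-0.02 -0.04  0.01] 43.7 0.0
closed10 6.25 [ 614.4 -180.7   71.1] [2.8 3.  0.1] [ 1.08 -1.24 -0.16] 8.4 10.0
```

```bash
cat >> h.py <<'E'
def p(n):
    s=bot.read_state();print(n,round(s['t'],2),s['tcp_pos'].round(1),s['contact_force'].round(1),s['moment'].round(2),round(s['width'],1),round(s['finger_force'],1));return s
E
python3 - <<'E'
from h import *
b=np.array([613.8,-181.0,71])
for k in(.6,1.2):
    bot.line_to(b+k*u(35.6),velocity=10);s=p(k)
    if s['contact_force'][:2]@u(35.6)[:2]<1:break
bot.move_gripper(0,force=60);bot.pause(.2);p('60')
E
```

```text
0.6 6.5 [ 614.4 -180.7   71.1] [2.3 1.5 1.3] [ 0.7  -0.89 -0.19] 7.7 10.0
1.2 6.75 [ 614.4 -180.6   71.1] [ 0.2 -0.5  0.4] [-0.26 -0.23 -0.13] 7.9 10.0
60 7.17 [ 614.4 -180.6   71. ] [-1.2 -2.1  3.9] [-1.01  0.35 -0.4 ] 7.6 60.0
```

```bash
cat >> h.py <<'E'
C0=np.array([613.8,-181.0,71])+1.2*u(35.6)
PIV=np.array([614.4,-180.6,64.5])-178*u(35.6)
YT=np.array([-u(35.6)[1],u(35.6)[0],0])
def peel(th,lift=0):
    return PIV+Ro.from_rotvec(-np.radians(th)*YT).apply(C0-PIV)+[0,0,lift],tool_rot(35.6,-1,th).as_quat()
E
python3 - <<'E'
from h import *
for th in(2,4,6,9,12):
    q,o=peel(th);bot.line_to(q,velocity=25,ori=o);p(th)
cv2.imwrite('pics/side2.png',cv2.resize(bot.camera("side")[150:330,180:420],(800,600),interpolation=2)[:,:,::-1])
E
```

```text
2 7.57 [ 613.6 -180.1   76.9] [-2.5  3.4 -2.1] [ 1.03  1.02 -0.1 ] 7.3 60.0
4 7.97 [ 614.1 -180.9   83.8] [-1.7  0.8 -3.7] [ 1.1   0.83 -0.19] 7.4 60.0
6 8.37 [ 614.7 -181.2   90.6] [ 3.3  5.  -2.8] [ 1.92 -1.03 -0.25] 7.3 60.0
9 8.89 [ 612.8 -182.3   99.2] [ 3.8  4.6 -2.6] [ 1.6  -1.1  -0.15] 7.6 60.0
12 9.42 [ 610.8 -183.5  108. ] [ 3.6  3.4 -3.4] [ 1.34 -1.03 -0.03] 7.7 60.0
```

View pics/side2.png

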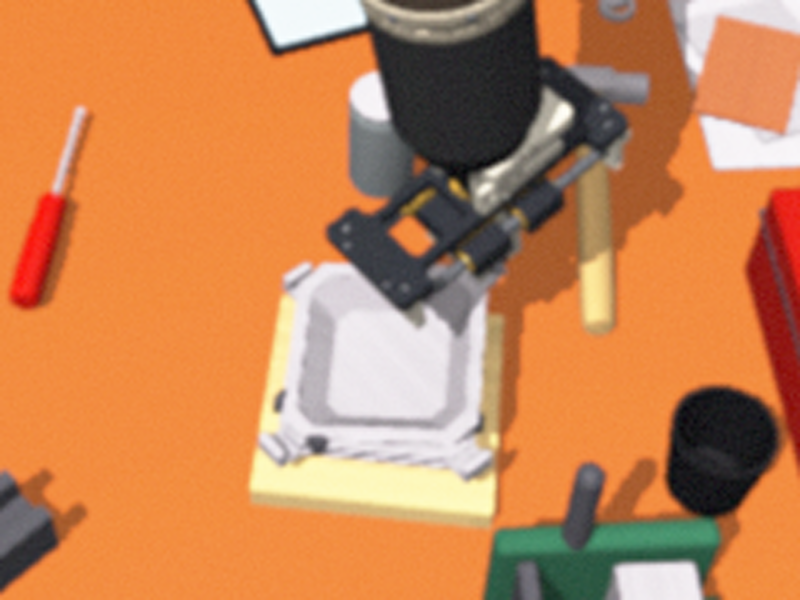

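The crop shows the tray tilted up at the tab, with the far corner still seated at about (300,455) and the board in place. The tray pushes outward slightly, so I'll ease it outward while lifting off.

```bash
python3 - <<'E'
from h import *
for th,l,s in((13,0,1.5),(15,0,1.5),(16,3,1.5),(16,6,1.5),(16,10,1.5),(16,15,1.5)):
    q,o=peel(th,l);bot.line_to(q+s*u(35.6),velocity=20,ori=o);p((th,l))
a=bot.camera("side");np.save('side3.npy',a)
cv2.imwrite('pics/side3.png',np.hstack([cv2.resize(i[200:320,230:350],(400,400),interpolation=2) for i in(np.load('side.npy'),a)])[:,:,::-1])
E
```

```text
(13, 0) 9.78 [ 610.5 -183.4  110.9] [ 1.1  1.5 -2.4] [0.05 0.41 0.  ] 7.9 60.0
(15, 0) 10.23 [ 609.6 -184.3  117.3] [-0.5 -0.4 -1.4] [-0.31  0.77  0.01] 7.6 60.0
(16, 3) 10.68 [ 609.  -184.7  123.2] [-0.7  0.3 -1.1] [-0.49  0.76 -0.  ] 7.6 60.0
(16, 6) 10.98 [ 609.1 -184.5  126.1] [-0.2  0.2 -2. ] [-0.53  0.77  0.  ] 7.5 60.0
(16, 10) 11.33 [ 609.1 -184.5  130.2] [ 0.1  0.4 -2. ] [-0.51  0.79 -0.02] 7.7 60.0
(16, 15) 11.73 [ 609.  -184.5  135.2] [ 0.2 -0.4 -2.5] [-0.53  0.8  -0.04] 7.5 60.0
```

View pics/side3.png

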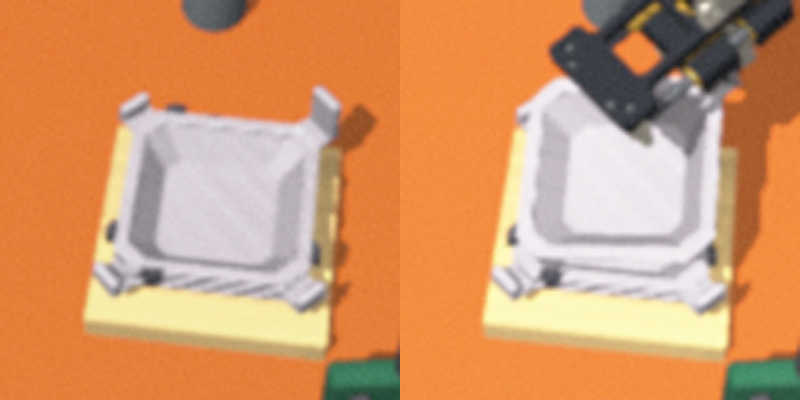

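The tray is free (the load is now only its weight), and the board and stubs have not moved. Now I'll lift, level and carry it over.

```bash
python3 - <<'E'
from h import *
q,o=peel(16,15)
bot.line_to(q+[0,0,110],velocity=80,ori=o)
bot.line_to(q+[0,0,135],velocity=40,ori=tool_rot(35.6,-1).as_quat());p('up')
PH=75
g=np.array([517,218.6,0])+96*u(PH)
bot.line_to(g+[0,0,260],velocity=140,ori=tool_rot(PH,-1).as_quat());p('over')
bot.line_to(g+[0,0,131],velocity=80);bot.pause(.3);s=p('goal')
import pickle
d={n:bot.camera(n) for n in("side","top","wrist")};pickle.dump((s,d),open('g1.pkl','wb'))
A=cv2.resize(d["side"][70:190,220:340],(400,400),interpolation=2);B=cv2.resize(d["top"][150:250,110:210],(400,400),interpolation=2)
cv2.imwrite('pics/g1.png',np.hstack([A,B])[:,:,::-1])
E
```

```text
up 14.08 [ 607.5 -185.2  269.4] [ 0.6 -0.2 -2.6] [ 0.1  -0.12  0.  ] 7.7 60.0
over 17.82 [541.9 311.1 260. ] [ 0.8  0.6 -0.7] [ 0.15 -0.03  0.03] 7.8 60.0
goal 19.88 [541.9 311.4 131.2] [ 0.2 -0.  -1.6] [ 0.19 -0.04  0.02] 7.4 60.0
```

View pics/g1.png

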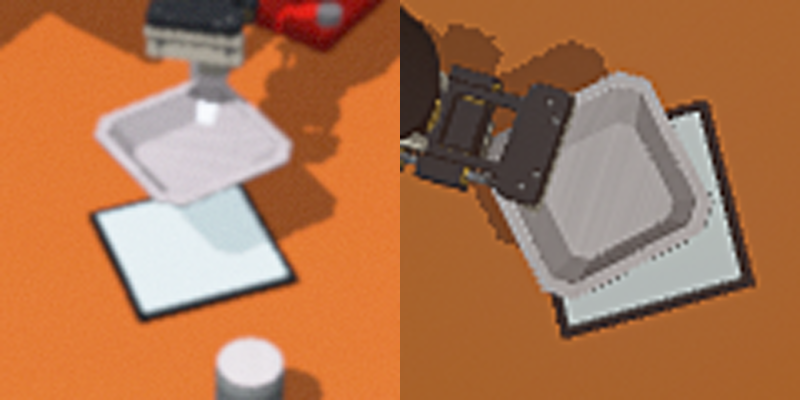

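```bash
python3 - <<'E'
from h import *
import pickle
s,d=pickle.load(open('g1.pkl','rb'))
A=cv2.resize(d["side"][105:140,244:314],(800,400),interpolation=2);B=cv2.resize(d["top"][163:227,128:192],(400,400),interpolation=2)
cv2.imwrite('pics/g2.png',np.vstack([A[:, :],np.zeros((0,800,3),np.uint8)])[:,:,::-1])
S=lambda x,y:(220+x*.3-.35,70+y*.3-.35);T=lambda x,y:(110+x*.25-.38,150+y*.25-.38)
R=[]
for n,a,b in(("far",(183,200),(707,217)),("+y",(100,131),(560,289)),("-y",(288,152),(628,76))):
    P,e=tri("side",S(*a),"top",T(*b));R.append(P);print(n,P.round(1),round(e,1))
m=(R[1]+R[2])/2;print('mid',m.round(1),'roll deg',np.degrees((R[1]-R[2])[2]/164),'pitch',np.degrees((m-R[0])[2]/82))
g=np.array([517,218.6,125])
for n,w in(("far",g-82*u(75)),("+y",g+82*u(165)),("-y",g-82*u(165))):
    print(n,w.round(1),'side',((proj("side",w)+.35-[220,70])/.3).round(),'top',((proj("top",w)+.38-[110,150])/.25).round())
E
```

```text
far [ 476.6 -140.   361.1] 40.6
+y [431.8 -54.6 346.3] 34.6
-y [551.1 -93.4 357.8] 20.9
mid [491.5 -74.  352. ] roll deg -3.998434037695115 pitch -6.353698967242929
far [495.8 139.4 125. ] side [169. 202.] top [305. 217.]
+y [437.8 239.8 125. ] side [ 96. 126.] top [157. 296.]
-y [596.2 197.4 125. ] side [287. 152.] top [231.  76.]
```

View pics/g2.png

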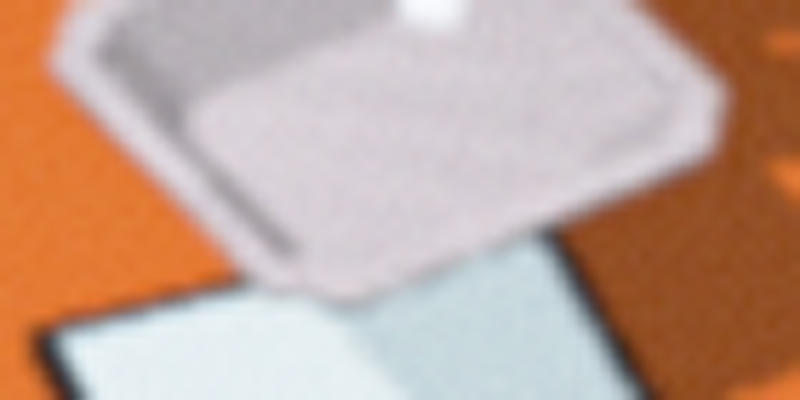

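The crop shows the far cut corner at side pixel (270.5,130.7), the left corner at (249.2,108.9) and the right one at (307.2,115.9). My top pixels lacked the 400-pixel crop offset, so I'll redo them.

```bash
python3 - <<'E'
from h import *
T=lambda x,y:(110+(x-400)*.25-.38,150+y*.25-.38)
R=[]
for n,a,b in(("far",(270.5,130.7),(707,217)),("+y",(249.2,108.9),(558,290)),("-y",(307.2,115.9),(630,75))):
    P,e=tri("side",a,"top",T(*b));R.append(P);print(n,P.round(1),round(e,1))
m=(R[1]+R[2])/2;print('mid',m.round(1),'roll deg',np.degrees((R[1]-R[2])[2]/164),'pitch',np.degrees((m-R[0])[2]/82),'yaw',np.degrees(np.arctan2(*(m-R[0])[1::-1])))
E
```

```text
far [495.9 138.  125. ] 0.4
+y [441.2 239.9 120.8] 3.2
-y [599.6 199.2 120.6] 2.6
mid [520.4 219.5 120.7] roll deg 0.0891556264377892 pitch -3.006756556536293 yaw 73.28868196298461
```

```bash
python3 - <<'E'
from h import *
import pickle
s,d=pickle.load(open('g1.pkl','rb'))
im=d["wrist"];cv2.imwrite('pics/gw.png',cv2.resize(im[:300,270:560],(773,800*3//4+0))[:,:,::-1] if 0 else im[:,:,::-1])
tcp=s['tcp_pos'];x=u(75);y=np.array([-x[1],x[0],0])
for pitch in(-3,0,3):   # + = tab corner up relative to far
    G=tcp+[0,0,19-2] # grip point on tab
    Rt=Ro.from_rotvec(-np.radians(pitch)*y)
    o=[]
    for c in((0,82,-22.),(0,-82,-22.),(-16,66,-22),(16,66,-22),(-16,-66,-22),(16,-66,-22),(-66,-16,-22),(-66,16,-22)):
        v=Rt.apply((c[0]-96)*x+c[1]*y+[0,0,c[2]]);o.append(proj("wrist",G+v,s).round(0).tolist())
    print(pitch,o)
E
```

```text
-3 [[438.0, 384.0], [487.0, 107.0], [469.0, 364.0], [415.0, 362.0], [514.0, 142.0], [447.0, 141.0], [593.0, 239.0], [577.0, 293.0]]
0 [[433.0, 378.0], [478.0, 107.0], [462.0, 357.0], [411.0, 357.0], [504.0, 141.0], [441.0, 141.0], [577.0, 234.0], [562.0, 285.0]]
3 [[428.0, 372.0], [470.0, 108.0], [455.0, 350.0], [406.0, 352.0], [494.0, 140.0], [435.0, 140.0], [561.0, 228.0], [548.0, 278.0]]
```

View pics/gw.png

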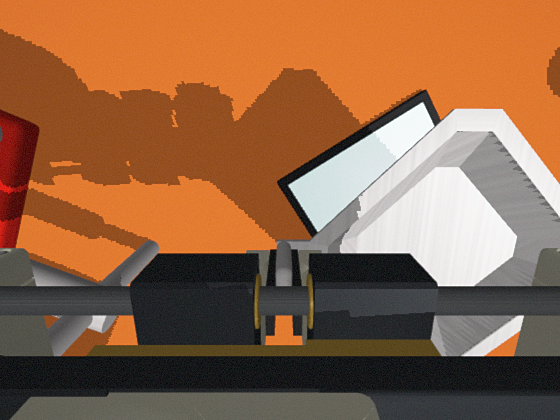

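The wrist view puts the tray's near cut corner at (480,109), against (478,107) predicted for a level tray, so it is level to within about 1°. It is centred and about 90 mm above the mirror, so I'm handing in.

```bash
python3 - <<'E'
from h import *
p('end');print(bot.close_job())
E
```

```text
end 20.02 [541.9 311.3 131. ] [-0.3  0.  -1.9] [ 0.14 -0.05 -0.  ] 7.6 60.0
the job is handed in; nothing more can be done
None
```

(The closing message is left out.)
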